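Set the projector's focus knob to the large dot

TASK

Bring the projector on the desk to its marked focus: turn the large pointer knob on its top until the knob's pointed end points at the larger of the two round black dots beside it. Leave the small round knob as it is, and let go of the knob when it is set.

Things in the scene. Friction and masses are not known exactly. Their poses are not given: they have to be found in the camera images.
- focus_grip (a point): Large black pointer knob on top of the white projector: a 50 mm round skirt, 8 mm high, with an upright bar grip across it, 14 mm thick, 44 mm long, top 44 mm above the projector's top. Point on the upright axis, 30 mm above that top, where to grip. z up; x along the bar the way it points (nose, white line); y across the bar. Turns both ways about z, 0.05 N m friction, stays where left.
- focus_tip (a point): Tip of the large knob's pointed nose, 31 mm from its axis, 10 mm above the projector's top; turns with the knob. The projector is 180 x 260 mm, its flat top 88 mm above the desk, and does not move. The knob has stops about 34 degrees beyond either dot.
- large_dot: The mark to set the knob to: flat black disc, 14 mm diameter, 1.5 mm thick, fixed on the projector's top, centre 42 mm from the large knob's axis. Origin at the centre of its underside. A second dot, only 6 mm in diameter, lies as far from the axis, 92 degrees round; either may be on the left. The pointer starts between the dots, 30 to 62 degrees from the large one.
- zoom_mark (a point): Point on the top rim of the small round black knob (24 mm diameter, 16 mm high, axis upright, 12 mm from this point) on the projector's top, 136 mm from the large knob's axis. Not to be turned.

How it is judged:
At the end, for the whole second after the job is handed in: The large knob's pointer points at the centre of the large dot within 12 degrees (the dot's centre lies within 8.7 mm of the line along the pointer, on the side of the pointed nose) (x of large_dot in the frame of focus_grip above 0.03 m and y of large_dot in the frame of focus_grip between -0.0087 and 0.0087 m); the robot touches nothing.
It fails at once if the small round knob is turned more than about 15 degrees (its rim mark moves over 3 mm) (distance of zoom_mark from where it was at the start of the episode above 0.003 m).
It also fails if it takes over 29 s, if anything falls off the work surface, if the arm or the gripper's body presses on something with over 40 N, if the wrist force passes 120 N, or if a joint passes its speed limit or range.

ROBOT

A 6-joint arm with a two-finger parallel gripper is mounted at the origin on a cart in front of the work surface, level with it; the furniture and walls round the work are solid. World frame = base frame: x ahead of the robot, y to its left, z up, the work surface at z = 0. Lengths are in m, angles in rad, forces in N, time in s.
With the tool pointing down it reaches from about 0.375 to 0.9 m from the base axis. Payload 3.1 kg.
Tool frame: the origin (TCP) lies at the very end of the fingers, on their centre line; the grasp point (between the pads) lies 19 mm behind it (manip.pinch_z is the distance from the TCP to the grasp point, in m); z points along the fingers, y is the direction in which the jaws open and shut (so a half turn about z gives the same grasp; the last joint's range is limited). The gripper opens to 85 mm and grips with 20 to 120 N. Pads are 22 mm wide; open, the fingers measure 114 mm over their backs; the gripper's body (76 mm by 85 mm) begins 54 mm behind the grasp point. The pads swing forward as they close: fully open they stand 13 mm farther back than shut.
Start: joints at [-1.496, 0.527, 1.433, -0, 1.181, -0.178], TCP at [0.157, -0.605, 0.231] pointing down, gripper open.
Joint ranges: [-3.08, 3.08], [-0.75, 2.2], [0.22, 2.44], [-1.43, 4.57], [0, 2.65], [-2.85, 2.85]. Speed limits (rad/s): [2.79, 2.79, 3.14, 3.14, 3.14, 3.14].

INTERFACE

Orientations are given as a unit quaternion [x, y, z, w].
In Python, from station import manip gives the robot as it stands.
- The arm moves only by the tool drive_tool, never from a script. Its argument "increments" is a list of rows, each a list of 7 numbers: the closure in counts, from 0 (fully open) to 255 (shut), then the shift along the tool's x, y, z in cm, then the turn, a rotation vector about the tool's x, y, z in rad. A call has 1 to 20 rows; each row is the pose to reach, as a shift and turn from the pose commanded when the call began, along the tool's axes at that moment; what a row does not reach only later rows make up. A row lasts 1/10 s, in which the tool goes at most 50 mm and 8.59 degrees, less where a joint would pass 70% of its speed; a pose out of reach is approached as far as the arm can. A call with a gripper value outside its range is refused whole. The fingers move at their own pace and stop on an object; "force" is the grip in N (left out, the last holds). Time passes only in rows, so rows that repeat a pose let the fingers close. It gives the time, the measured TCP pose, the force and the opening at its end, in the units of the state.
- manip.sense(): the state, without advancing time (a new reading comes with each control period).
- manip.snapshot(name): name is "scene" or "top" or "wrist"; returns the picture (480x640x3 uint8, red, green, blue); there is no depth.
- manip.camera_model(name): a dict with "mtx" (3x3 intrinsics, pixels), "cam_to_world" (4x4, takes a point from camera to world coordinates). Camera axes: x right, y down, z forward; pixel columns grow to the right and rows downward; lengths in m; the calibration is good to about 2 mm. A picture is of the moment at which its call begins: read the wrist's pose just before it. camera_model takes no time and is no camera call; for the wrist camera it gives the pose at the moment of the call.
- manip.sign_off(): hands the job in, once; it reports no verdict.
The state is a dict: "t": time; "q": joint angles; "qd": joint speeds; "tau": joint torques, N m; "tcp_pos": TCP position; "tool_rot": TCP orientation; "force": force on the tool from outside, world axes, zero at the start; "ft_torque": the same for the moment, N m; "finger_gap": opening from 0.0 (shut) to 1.0 (fully open).
Only numpy, scipy, OpenCV 4.12 (cv2) and the standard library are available. Lean on these libraries where they do the work, as an engineer would, in place of code of your own. Each camera call takes 0.05 s, during which the arm holds its last target. There are 200 camera calls.

## Working session

There is one attempt and no reset: what is moved stays moved. The work goes in short steps, Python scripts to look and compute and a tool call to move; the robot and the scene stay as the last step left them, time stands still between calls to the robot, and variables do not carry over. Pictures are saved under pics/ and viewed, about 8 in all and at most 12, crops included, and the job is handed in when it is done.

Besides the shell and the picture viewer there is one more tool, called in YAML: its name, and indented under it one key for each argument. drive_tool: Moves the arm, as the interface text tells. Its arguments: {"type":"object","properties":{"increments":{"type":"array","items":{"type":"array","items":{"type":"number"}}},"force":{"type":"number"}},"required":["increments"]}

```bash
mkdir -p pics; python3 - <<'E'
from station import manip
import cv2,numpy as np
for n in("scene","top"):
    cv2.imwrite(f"pics/{n}0.png",manip.snapshot(n)[:,:,::-1])
    c=manip.camera_model(n);print(n,np.round(c["mtx"],1).tolist(),np.round(c["cam_to_world"],3).tolist())
s=manip.sense();print(s["t"],s["tcp_pos"],s["tool_rot"])
E
```

```text
scene [[469.2, 0.0, 327.8], [0.0, 469.2, 236.4], [0.0, 0.0, 1.0]] [[-0.582, -0.426, 0.693, -0.104], [-0.813, 0.293, -0.502, 0.552], [0.011, -0.856, -0.517, 0.562], [0.0, 0.0, 0.0, 1.0]]
top [[593.1, 0.0, 314.9], [0.0, 593.1, 241.6], [0.0, 0.0, 1.0]] [[-0.001, -0.99, 0.138, 0.366], [-1.0, 0.004, 0.018, 0.099], [-0.018, -0.138, -0.99, 0.98], [0.0, 0.0, 0.0, 1.0]]
0.1 [ 0.15691552 -0.60431384  0.2304245 ] [ 9.91956867e-01  1.26572540e-01  3.95845023e-05 -9.82102972e-04]
```

View pics/top0.png

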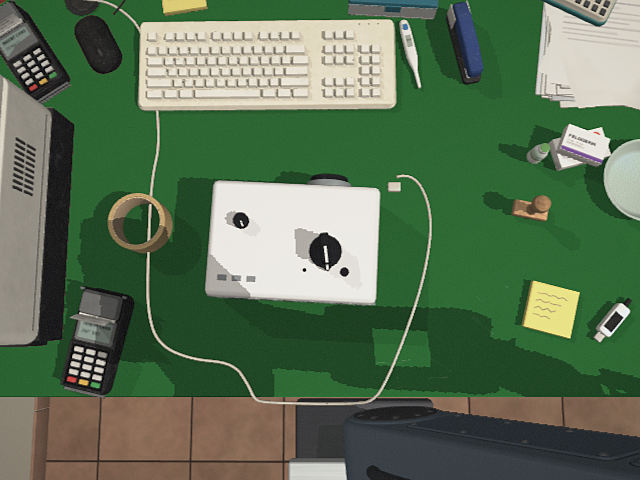

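View pics/scene0.png

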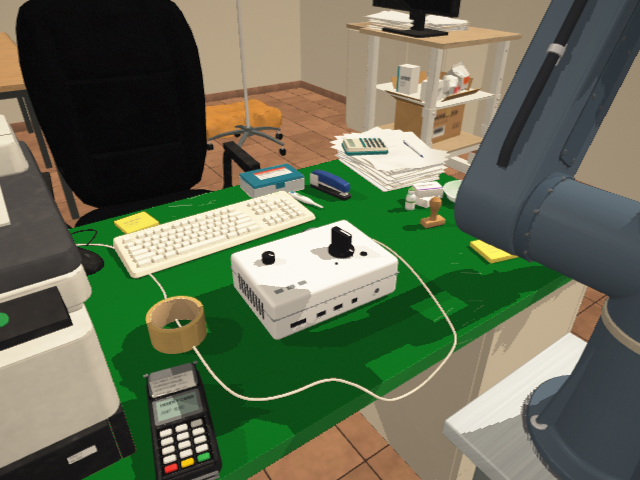

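The top view shows the large dot near (344,272), the small dot near (304,270), the knob centred near (325,250) with its nose pointing down the image, and the small knob at (241,221).

```bash
cat > h.py <<'E'
from station import manip
import cv2,numpy as np
from scipy.spatial.transform import Rotation as R
def ray(c,uv,z):
    T=c["cam_to_world"];d=T[:3,:3]@np.linalg.solve(c["mtx"],[uv[0],uv[1],1.]);o=T[:3,3]
    return o+d*(z-o[2])/d[2]
def blobs(im,thr,roi):
    x0,y0,x1,y1=roi
    m=(im[y0:y1,x0:x1].max(2)<thr).astype(np.uint8)
    n,l,st,ce=cv2.connectedComponentsWithStats(m)
    return [(st[i,4],ce[i]+[x0,y0],st[i,:4]) for i in range(1,n) if st[i,4]>4]
E
python3 - <<'E'
from h import *
im=cv2.imread("pics/top0.png")[:,:,::-1];c=manip.camera_model("top")
P=[]
for a,ce,bb in blobs(im,80,(290,225,365,285)):
    print(a,ce,bb,ray(c,ce,.0895)); 
    if a<150:P.append((a,ray(c,ce,.0895)))
P.sort(key=lambda t:-t[0]);L,S=P[0][1],P[1][1]
d=np.linalg.norm(L-S);m=(L+S)/2;n=np.array([-(L-S)[1],(L-S)[0],0])/d
h=.042*np.cos(np.radians(46))
for s in(1,-1):
    A=m+s*n*h; print("chord",d,"axis",A,"dir L",np.degrees(np.arctan2(*(L-A)[1::-1])),"S",np.degrees(np.arctan2(*(S-A)[1::-1])))
# skirt edge / white line
for uv in((325,247),(327,268),(327,271)): print(uv,ray(c,uv,.098))
print("zoom",ray(c,(241,221),.1))
s=manip.sense();print(R.from_quat(s["tool_rot"]).as_matrix().round(3).tolist())
cv2.imwrite("pics/t1.png",cv2.resize(im[205:295,270:390,::-1],None,fx=6,fy=6,interpolation=2))
E
```

```text
762 [324.7191601  250.24015748] [19  8 32 37] [0.47656628 0.09991985 0.0895    ]
56 [343.85714286 271.53571429] [50 43  9  8] [0.44419536 0.07126608 0.0895    ]
7 [304.         269.71428571] [13 44  3  3] [0.44712778 0.13123129 0.0895    ]
chord 0.060036868313150936 axis [0.4748024  0.09982364 0.0895    ] dir L -136.98394403276532 S 131.38465570560993
chord 0.060036868313150936 axis [0.41652074 0.10267372 0.0895    ] dir L -48.61534429439007 S 43.016055967234685
(325, 247) [0.48040075 0.09946915 0.098     ]
(327, 268) [0.44881016 0.09660601 0.098     ]
(327, 271) [0.44432406 0.096625   0.098     ]
zoom [0.52016869 0.22600848 0.1       ]
[[0.968, 0.251, -0.0], [0.251, -0.968, 0.002], [0.0, -0.002, -1.0]]
```

View pics/t1.png

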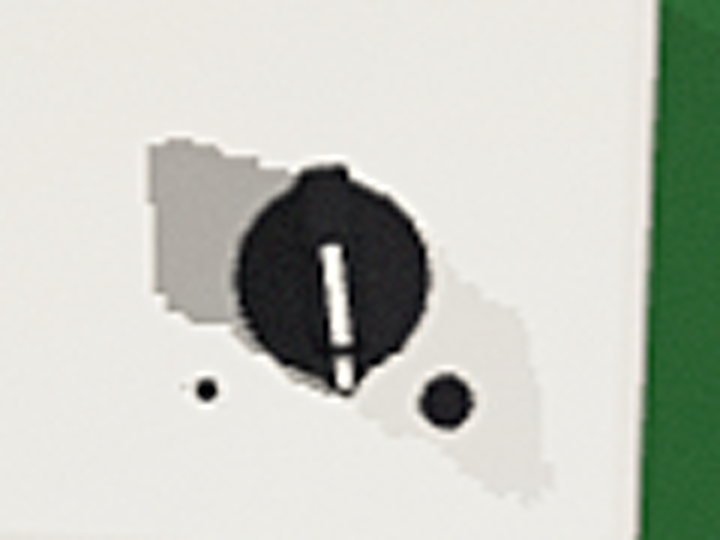

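The pointer reads about -172° and the large dot about -137°, seen from the knob axis near (0.475, 0.100). The turn needed is therefore about +35°. I'll move to hover above the knob, going through a waypoint.

drive_tool:
  increments:
    - [0, 29.9, -18.5, 0, 0, 0, 0]
    - [0, 29.9, -18.5, 0, 0, 0, 0]
    - [0, 29.9, -18.5, 0, 0, 0, 0]
    - [0, 29.9, -18.5, 0, 0, 0, 0]
    - [0, 29.9, -18.5, 0, 0, 0, 0]
    - [0, 29.9, -18.5, 0, 0, 0, 0]
    - [0, 29.9, -18.5, 0, 0, 0, 0]
    - [0, 48.4, -60.2, 1, 0, 0, 0.114]
    - [0, 48.4, -60.2, 1, 0, 0, 0.114]
    - [0, 48.4, -60.2, 1, 0, 0, 0.114]
    - [0, 48.4, -60.2, 1, 0, 0, 0.114]
    - [0, 48.4, -60.2, 1, 0, 0, 0.114]
    - [0, 48.4, -60.2, 1, 0, 0, 0.114]
    - [0, 48.4, -60.2, 1, 0, 0, 0.114]
    - [0, 48.4, -60.2, 1, 0, 0, 0.114]
    - [0, 48.4, -60.2, 1, 0, 0, 0.114]
    - [0, 48.4, -60.2, 1, 0, 0, 0.114]
    - [0, 48.4, -60.2, 1, 0, 0, 0.114]
    - [0, 48.4, -60.2, 1, 0, 0, 0.114]
    - [0, 48.4, -60.2, 1, 0, 0, 0.114]

```text
t: 2.1
tcp_pos: [0.4742, 0.0977, 0.2212]
tool_rot: [0.998, 0.069, -0.0, 0.0]
force: [1.0, -0.1, 0.5]
finger_gap: 1.001
```

```bash
python3 - <<'E'
from h import *
s=manip.sense();c=manip.camera_model("wrist");im=manip.snapshot("wrist")
cv2.imwrite("pics/w1.png",im[:,:,::-1])
print(s["t"],s["tcp_pos"],s["q"],R.from_quat(s["tool_rot"]).as_matrix()[:,0])
np.save("w1.npy",np.vstack([c["cam_to_world"],np.pad(c["mtx"],((0,0),(0,1)))]))
w2c=np.linalg.inv(c["cam_to_world"])
for p in([.475,.0998,.132],[.4442,.0713,.0895]):
    v=c["mtx"]@(w2c@[*p,1])[:3];print(v[:2]/v[2])
E
```

```text
2.1 [0.47417027 0.09773697 0.22120667] [-2.77964441e-02  3.53810458e-01  1.78861858e+00 -4.89691695e-04
  9.99685189e-01  1.40574692e+00] [ 9.90559166e-01  1.37084644e-01 -5.82203758e-04]
[315.15351841 241.07836009]
[342.70625348 261.18083287]
```

View pics/w1.png

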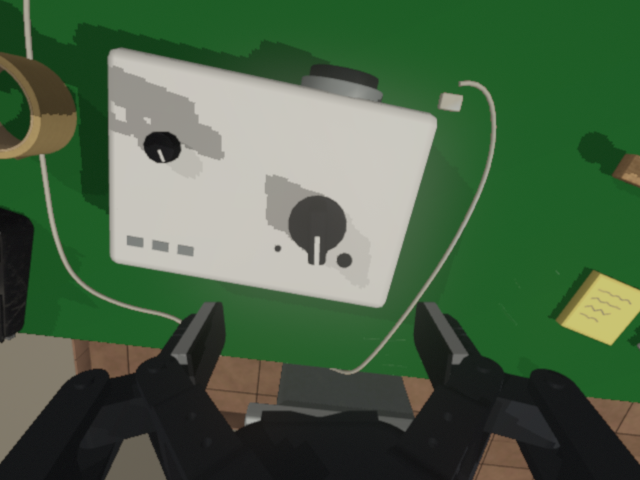

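The wrist view agrees. The bar is vertical in the image at u≈317, so it lines up with the tool's x axis, and the large dot is at (344,260) against a predicted (343,261). Next I descend and check where the tool settles.

drive_tool:
  increments:
    - [0, 0, 0, 4, 0, 0, 0]
    - [0, 0, 0, 8, 0, 0, 0]
    - [0, 0, 0, 10.5, 0, 0, 0]
    - [0, 0, 0, 11.7, 0, 0, 0]
    - [0, 0, 0, 11.7, 0, 0, 0]
    - [0, 0, 0, 11.7, 0, 0, 0]

```text
t: 2.75
tcp_pos: [0.4747, 0.0983, 0.1045]
tool_rot: [0.998, 0.069, 0.0, 0.0]
force: [0.3, 0.2, 0.4]
finger_gap: 1.001
```

drive_tool:
  increments:
    - [255, 0, -0.05, 0, 0, 0, 0]
    - [255, 0, -0.05, 0, 0, 0, 0]
    - [255, 0, -0.05, 0, 0, 0, 0]
    - [255, 0, -0.05, 0, 0, 0, 0]
    - [255, 0, -0.05, 0, 0, 0, 0]
    - [255, 0, -0.05, 0, 0, 0, 0]
    - [255, 0, -0.05, 0, 0, 0, 0]
    - [255, 0, -0.05, 0, 0, 0, 0]
    - [255, 0, -0.05, 0, 0, 0, 0]
    - [255, 0, -0.05, 0, 0, 0, 0]
    - [255, 0, -0.05, 0, 0, 0, 0]
    - [255, 0, -0.05, 0, 0, 0, 0]
  force: 30

```text
t: 3.95
tcp_pos: [0.4745, 0.0996, 0.1047]
tool_rot: [0.998, 0.07, 0.0, 0.0]
force: [0.0, -2.1, 5.7]
finger_gap: 0.157
```

drive_tool:
  increments:
    - [255, 0, -0.05, 0, 0, 0, -0.08]
    - [255, 0, -0.05, 0, 0, 0, -0.16]
    - [255, 0, -0.05, 0, 0, 0, -0.24]
    - [255, 0, -0.05, 0, 0, 0, -0.32]
    - [255, 0, -0.05, 0, 0, 0, -0.4]
    - [255, 0, -0.05, 0, 0, 0, -0.48]
    - [255, 0, -0.05, 0, 0, 0, -0.55]
    - [255, 0, -0.05, 0, 0, 0, -0.61]
    - [255, 0, -0.05, 0, 0, 0, -0.61]
    - [255, 0, -0.05, 0, 0, 0, -0.61]
    - [255, 0, -0.05, 0, 0, 0, -0.61]

```text
t: 5.05
tcp_pos: [0.4746, 0.0995, 0.1047]
tool_rot: [0.93, 0.367, 0.0, 0.001]
force: [-0.6, -4.3, 5.7]
finger_gap: 0.155
```

The tool yaw is now 43°. I'll release, rise straight up and look.

drive_tool:
  increments:
    - [0, 0, 0, 0, 0, 0, 0]
    - [0, 0, 0, 0, 0, 0, 0]
    - [0, 0, 0, 0, 0, 0, 0]
    - [0, 0, 0, 0, 0, 0, 0]
    - [0, 0, 0, 0, 0, 0, 0]
    - [0, 0, 0, 0, 0, 0, 0]
    - [0, 0, 0, 0, 0, 0, 0]
    - [0, 0, 0, -3, 0, 0, 0]
    - [0, 0, 0, -7, 0, 0, 0]
    - [0, 0, 0, -12, 0, 0, 0]
    - [0, 0, 0, -12, 0, 0, 0]
    - [0, 0, 0, -12, 0, 0, 0]

```text
t: 6.25
tcp_pos: [0.4747, 0.1003, 0.2256]
tool_rot: [0.931, 0.366, 0.002, 0.001]
force: [0.6, 0.0, 0.1]
finger_gap: 1.002
```

```bash
python3 - <<'E'
from h import *
s=manip.sense();c=manip.camera_model("wrist");im=manip.snapshot("wrist")
print(s["t"],s["tcp_pos"],s["finger_gap"])
w2c=np.linalg.inv(c["cam_to_world"])
v=c["mtx"]@(w2c@[.475,.0995,.1,1])[:3];u,w=(v[:2]/v[2]).astype(int);print(u,w)
x0,y0=max(u-60,0),max(w-45,0)
cv2.imwrite("pics/w2.png",cv2.resize(im[y0:y0+90,x0:x0+120,::-1],None,fx=6,fy=6,interpolation=2));print(x0,y0)
A=np.array([.475,.0995])
for a,ce,bb in blobs(im,80,(x0,y0,x0+120,y0+90)):
    p=ray(c,ce,.0895);print(a,ce,p,np.degrees(np.arctan2(p[1]-A[1],p[0]-A[0])))
np.save("w2.npy",c["cam_to_world"])
E
```

```text
6.25 [0.47474337 0.10030787 0.22556098] 1.0021746698365486
318 227
258 182
2362 [319.19686706 225.60372566] [0.47468835 0.09788156 0.0895    ] -100.89969997199925
12 [271.33333333 222.08333333] [0.44863395 0.13049901 0.0895    ] 130.3826564813222
```

View pics/w2.png

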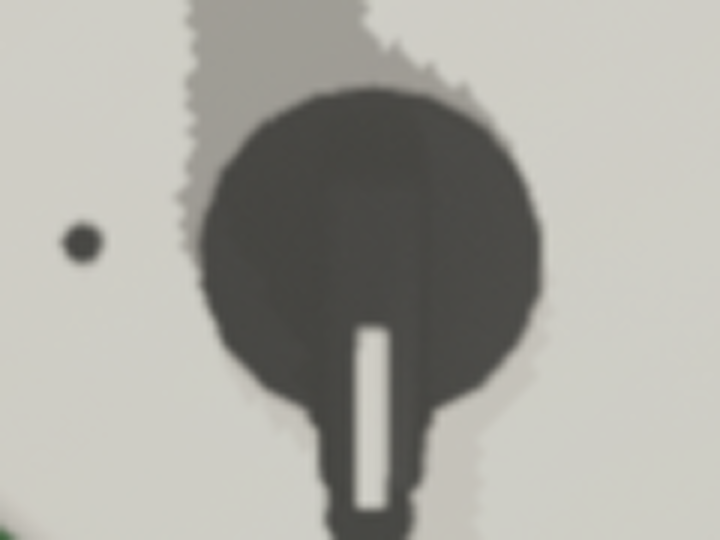

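In this crop the pointer is vertical at column ≈320 of the full image. The small dot is at (271,222). The large dot is mostly below the crop, so I'll back the camera off with a higher pose and view a taller crop.

drive_tool:
  increments:
    - [0, 5, 0, -3, 0, 0, 0]
    - [0, 8, 0, -5, 0, 0, 0]
    - [0, 8, 0, -5, 0, 0, 0]
    - [0, 8, 0, -5, 0, 0, 0]
    - [0, 8, 0, -5, 0, 0, 0]

```text
t: 6.8
tcp_pos: [0.5305, 0.1543, 0.2719]
tool_rot: [0.931, 0.366, -0.003, -0.001]
force: [-0.2, -0.5, -0.4]
finger_gap: 1.003
```

```bash
python3 - <<'E'
from h import *
s=manip.sense();c=manip.camera_model("wrist");im=manip.snapshot("wrist");t=manip.snapshot("top")
w2c=np.linalg.inv(c["cam_to_world"])
v=c["mtx"]@(w2c@[.46,.085,.1,1])[:3];u,w=(v[:2]/v[2]).astype(int)
x0,y0=max(u-60,0),max(w-50,0);print(s["t"],s["tcp_pos"],x0,y0)
a=cv2.resize(im[y0:y0+100,x0:x0+120],None,fx=5,fy=5,interpolation=2)
cv2.imwrite("pics/w3.png",a[:,:,::-1])
A=np.array([.475,.0995])
for a,ce,bb in blobs(im,80,(x0,y0,x0+120,y0+100)):
    p=ray(c,ce,.0895);print(a,ce,bb,p,np.degrees(np.arctan2(p[1]-A[1],p[0]-A[0])))
E
```

```text
6.8 [0.5304959  0.15430574 0.27189638] 260 251
154 [313.30519481 290.7987013 ] [46 26 13 39] [0.45943262 0.09568764 0.0895    ] -166.23943546755993
```

View pics/w3.png

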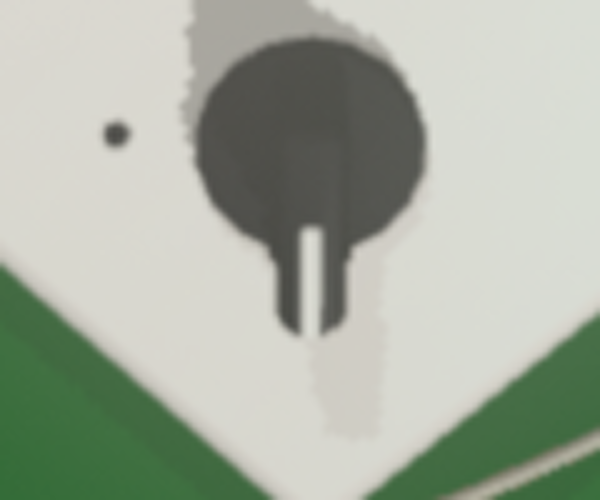

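The large dot is hidden right behind the pointer here, which fits alignment but doesn't prove it. I'll move the arm aside and check from the top camera.

drive_tool:
  increments:
    - [0, -3, 5, -2, 0, 0, 0]
    - [0, -6, 9, -2, 0, 0, 0]
    - [0, -9, 13, -2, 0, 0, 0]
    - [0, -12, 18, -2, 0, 0, 0]
    - [0, -15, 22, -2, 0, 0, 0]
    - [0, -17, 25, -2, 0, 0, 0]
    - [0, -17, 25, -2, 0, 0, 0]
    - [0, -17, 25, -2, 0, 0, 0]
    - [0, -17, 25, -2, 0, 0, 0]

```text
t: 7.8
tcp_pos: [0.5776, -0.143, 0.2936]
tool_rot: [0.931, 0.366, -0.001, -0.001]
force: [0.1, 0.2, -0.1]
finger_gap: 1.001
```

```bash
python3 - <<'E'
from h import *
t=manip.snapshot("top");s=manip.sense();print(s["t"],s["tcp_pos"],s["force"],np.abs(s["qd"]).max())
cv2.imwrite("pics/t2.png",cv2.resize(t[205:295,225:385,::-1],None,fx=5,fy=5,interpolation=2))
c=manip.camera_model("top")
# white line on the bar (top part and nose part)
m=(t[235:285,310:350].min(2)>110).astype(np.uint8)
n,l,st,ce=cv2.connectedComponentsWithStats(m)
for i in range(1,n):
    if 5<st[i,4]<150:
        y,x=np.where(l==i);pts=np.array([ray(c,(a+310,b+235),.132)[:2] for a,b in zip(x,y)])
        d=cv2.fitLine(pts.astype(np.float32),2,0,.01,.01).ravel();print(st[i],ce[i]+[310,235],np.degrees(np.arctan2(d[1],d[0])))
for a,ce,bb in blobs(t,80,(290,225,365,285)):print(a,ce,ray(c,ce,.0895))
E
```

```text
7.85 [ 0.57776599 -0.14246016  0.29383639] [-0.00602726  0.12979864 -0.31909363] 0.016203954782832476
[ 0  0  6  9 27] [311.40740741 237.74074074] -21.646803
[13 11 13 13 54] [329.11111111 252.11111111] 42.63974
760 [324.32763158 250.61578947] [0.47599622 0.10051385 0.0895    ]
55 [343.92727273 271.50909091] [0.44423518 0.07116037 0.0895    ]
7 [304.         269.71428571] [0.44712778 0.13123129 0.0895    ]
```

View pics/t2.png

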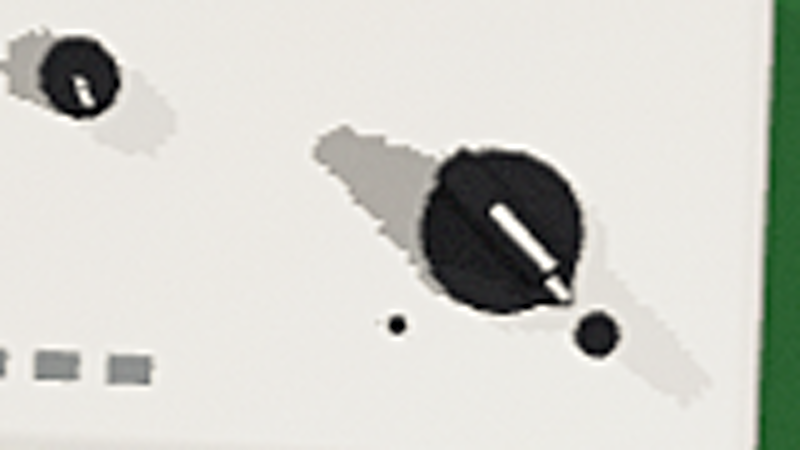

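The nose tip in the crop, at (570,300), points straight at the large dot at (597,334). The line's direction is 42.6°, which as a pointing direction is -137.4°; the dot is at -137.0°. The small knob looks unchanged.

```bash
python3 -c "
from station import manip
print(manip.sign_off())"
```

```text
the job is handed in; nothing more can be done
None
```

The large knob now points at the large dot, and the job was handed in at about 8 s of the 29 s allowed. I gripped the knob's bar from above at 30 N, turned it about +35°, let go and moved the arm well clear.

- **Pointing:** in the last top-camera picture the knob's white line points at -137.4° and the dot lies at -137.0°. That is about 0.4° off, against the 12° allowed.
- **Small knob:** it was never touched and looks the same as before. I judged this by eye only.
- **Contact:** the force on the tool was close to zero at the end. The highest force reading I saw was about 7 N, during the turn.
- **Checks that fell short:** of the two close-up wrist pictures after the turn, one mostly cropped out the large dot and the other had it hidden behind the pointer. They fitted alignment but did not prove it, so I relied on the top camera.

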